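Press the spice jar into the spring-jaw holder

TASK

Put the spice jar away: stand it upright in the spring-jaw holder, pressing it straight down between the two jaws until its foot sits fully home on the holder's seat, and let go.

Things in the scene. Friction and masses are not known exactly. Their poses are not given: they have to be found in the camera images.
- spice_jar: glass spice jar with a wide straight-sided screw cap, standing loose among other small things (salt shaker with narrower metal top, slim dropper bottle). Round, 106 mm tall; glass 43 mm in diameter, cap 45 mm in diameter over the top 21 mm; 0.08 to 0.15 kg. Origin at the centre of its underside, z up. A wall cabinet hangs behind: front at x = 0.63 m, underside 0.52 m up.
- jar_holder: low holder fixed to the worktop: wooden base 80 (x) x 144 (y) x 12 mm, round rubber seat in its middle with its top 14 mm up, two facing steel jaws 56 mm wide (along x), sprung together along y, upright and 34 mm apart from 19 to 47 mm up, flared above to a 64 mm mouth, top edge 72 mm up. Brackets at y = +-63 mm, 50 mm high. Origin: centre of the base's underside, on the worktop, z up.
- jaw_l (a joint): outward travel of the +y jaw, m: 0 empty, about 0.005 with the jar in, at most 0.018. A jar pressed down from above spreads both jaws with a push of about 8 to 13 N; its own weight does not, and they grip it at any depth, so it must be pushed until it stops on the seat
- jaw_r (a joint): the same for the jaw on the holder's -y side
Mind the look-alikes: they are no part of the job. Leave any purple or turquoise look-alike of the spice_jar alone.

How it is judged:
By the outcome, as a careful person would: the job done as asked, in the order asked, and still so for the second after the job is handed in, with the robot touching nothing.
It also fails if it takes over 38 s, if anything falls off the work surface, if the arm or the gripper's body presses on something with over 40 N, if the wrist force passes 120 N, or if a joint passes its speed limit or range.

ROBOT

A 6-joint arm with a two-finger parallel gripper is mounted at the origin on a cart in front of the work surface, level with it; the furniture and walls round the work are solid. World frame = base frame: x ahead of the robot, y to its left, z up, the work surface at z = 0. Lengths are in m, angles in rad, forces in N, time in s.
With the tool pointing down it reaches from about 0.375 to 0.925 m from the base axis. Payload 5.7 kg.
Tool frame: the origin (TCP) lies at the very end of the fingers, on their centre line; the grasp point (between the pads) lies 19 mm behind it; z points along the fingers, y is the line along which they close (so a half turn about z gives the same grasp; the last joint's range is limited). The gripper opens to 88 mm and grips with 3 to 60 N. Pads are 20 mm wide; open, the fingers measure 115 mm over their backs; the gripper's body (75 mm by 178 mm) begins 61 mm behind the grasp point.
Start: joints at [1.228, 0.359, 1.51, -0, 1.272, -0.115], TCP at [0.135, 0.584, 0.223] pointing down, gripper open.
Joint ranges: [-2.97, 2.97], [-1.01, 2.36], [0.21, 2.38], [-0.96, 4.11], [0.2, 2.71], [-2.98, 2.98]. Speed limits (rad/s): [2.39, 2.39, 3.14, 3.14, 3.14, 3.14].

INTERFACE

Orientations are given as a unit quaternion [x, y, z, w].
In Python, from station import manip gives the robot as it stands.
- The arm moves only by the tool move_arm, never from a script. Its argument "deltas" is one flat list of numbers, 7 for each row, row after row: the turn, a rotation vector about the tool's x, y, z in degrees, then the shift along the tool's x, y, z in mm, then the gripper command: -1 is fully open, 1 is shut, values between are in proportion. In form: [ax, ay, az, tx, ty, tz, grip, ax, ay, az, tx, ty, tz, grip, ...]. A call has 1 to 5 rows; each row shifts and turns the commanded pose from where the row before left it, along the tool's axes as they then stand; what a row does not reach is not made up. A row lasts 1/12 s, in which the tool goes at most 41.7 mm and 7.16 degrees, less where a joint would pass 70% of its speed; a pose out of reach is approached as far as the arm can. A call is refused whole if a number of a shift passes 41.7 or a number of a turn 7.16, either way. A call with a gripper value outside its range is refused whole. The fingers move at their own pace and stop on an object; "grip_force" is the grip in N (left out, the last holds). Time passes only in rows, so rows that do not move let the fingers close. It gives the time, the measured TCP pose, the force, the opening and the grip force at its end, in the units of the state.
- manip.read_state(): the state, without advancing time (a new reading comes with each control period).
- manip.capture(name): name is "side" or "top" or "wrist"; returns (picture, depth): 384x512x3 uint8, red, green, blue; 384x512 float32, m along the optical axis (not along the pixel's ray), 0 where there is no reading.
- manip.camera_params(name): a dict with "fx", "fy", "cx", "cy" (pixels), "origin" and "rotation" of the camera in the world. Camera axes: x right, y down, z forward; pixel columns grow to the right and rows downward; lengths in m; the calibration is good to about 2 mm. The wrist camera is an equidistant fisheye: a pixel r from the principal point sees the ray r / f radians off the axis. A picture is of the moment at which its call begins: read the wrist's pose just before it. camera_params takes no time and is no camera call; for the wrist camera it gives the pose at the moment of the call.
- manip.job_done(): hands the job in; it is judged then, once.
The state is a dict: "clock": time; "joint_pos": joint angles; "dq": joint speeds; "effort": joint torques, N m; "eef_pos": TCP position; "tcp_rot": TCP orientation; "force": force on the tool from outside, world axes, zero at the start; "torque": the same for the moment, N m; "gripper_width": opening from 0.0 (shut) to 1.0 (fully open); "grip_force": force on a finger pad.
Only numpy, scipy, OpenCV 4.12 (cv2) and the standard library are available. Lean on these libraries where they do the work, as an engineer would, in place of code of your own. Each camera call takes 0.05 s, during which the arm holds its last target. There are 200 camera calls.

## Working session

There is one attempt and no reset: what is moved stays moved. The work goes in short steps, Python scripts to look and compute and a tool call to move; the robot and the scene stay as the last step left them, time stands still between calls to the robot, and variables do not carry over. Pictures are saved under pics/ and viewed, at most 10 in all, crops included, and the job is handed in when it is done.

Besides the shell and the picture viewer there is one more tool, called after "Call:" as name(argument=value, ...) on one line, values as JSON. move_arm: Moves the arm, as the interface text tells. Its arguments: {"type":"object","properties":{"deltas":{"type":"array","items":{"type":"number"}},"grip_force":{"type":"number"}},"required":["deltas"]}

```bash
mkdir -p pics; cat > h.py <<'E'
import numpy as np, cv2
from station import manip
def cap(n):
    p=manip.camera_params(n); im,d=manip.capture(n); return np.array(im),np.array(d),p
def pts(d,p):
    v,u=np.mgrid[:d.shape[0],:d.shape[1]]
    c=np.stack([(u-p['cx'])/p['fx']*d,(v-p['cy'])/p['fy']*d,d],-1)
    return c@np.array(p['rotation']).T+np.array(p['origin'])
E
python3 - <<'E'
from h import *
np.set_printoptions(precision=4,suppress=True)
print(manip.read_state())
ims=[]
for n in("side","top"):
    im,d,p=cap(n); print(n,p); np.savez(f'{n}0.npz',im=im,d=d,P=pts(d,p)); cv2.imwrite(f'pics/{n}0.png',im[:,:,::-1])
E
```

```text
{'clock': 0.0, 'joint_pos': array([ 1.2279,  0.3594,  1.5114,  0.    ,  1.2725, -0.1151]), 'dq': array([-0.0001,  0.0013,  0.0012,  0.0005, -0.0011, -0.0014]), 'effort': array([  0.0009, -51.5358, -27.0725,   0.0676,   0.0349,  -0.0002]), 'eef_pos': array([0.1353, 0.5839, 0.2218]), 'tcp_rot': array([ 0.1137,  0.9935, -0.0009, -0.0002]), 'force': array([ 1.0512,  0.019 , -0.1717]), 'torque': array([-0.0043, -0.0192,  0.0158]), 'grip_force': 0.0, 'gripper_width': 1.0015795441991973}
side {'fx': 391.5500146794966, 'fy': 391.5500146794966, 'cx': 255.26225692033037, 'cy': 191.73219997966342, 'origin': array([0.4419, 0.6157, 0.6216]), 'rotation': array([-0.0349,  0.8993, -0.4359,  0.0078])}Traceback (most recent call last):
  File "<stdin>", line 6, in <module>
  File "h.py", line 8, in pts
    return c@np.array(p['rotation']).T+np.array(p['origin'])
           ~^~~~~~~~~~~~~~~~~~~~~~~~~~
ValueError: matmul: Input operand 1 has a mismatch in its core dimension 0, with gufunc signature (n?,k),(k,m?)->(n?,m?) (size 4 is different from 3)
```

```bash
sed -i "s/np.array(p\['rotation'\])/R.from_quat(p['rotation']).as_matrix()/; 1a from scipy.spatial.transform import Rotation as R" h.py
python3 - <<'E'
from h import *
np.set_printoptions(precision=4,suppress=True)
for n in("side","top"):
    im,d,p=cap(n); print(n,p); np.savez(f'{n}0.npz',im=im,d=d,P=pts(d,p)); cv2.imwrite(f'pics/{n}0.png',im[:,:,::-1])
E
```

```text
side {'fx': 391.5500146794966, 'fy': 391.5500146794966, 'cx': 255.26225692033037, 'cy': 191.73219997966342, 'origin': array([0.4419, 0.6157, 0.6216]), 'rotation': array([-0.0349,  0.8993, -0.4359,  0.0078])}
top {'fx': 418.26786062135864, 'fy': 418.26786062135864, 'cx': 252.5150062478072, 'cy': 190.49196527694681, 'origin': array([ 0.327 , -0.129 ,  1.1211]), 'rotation': array([-0.7035,  0.7075, -0.0454,  0.05  ])}
```

View pics/side0.png

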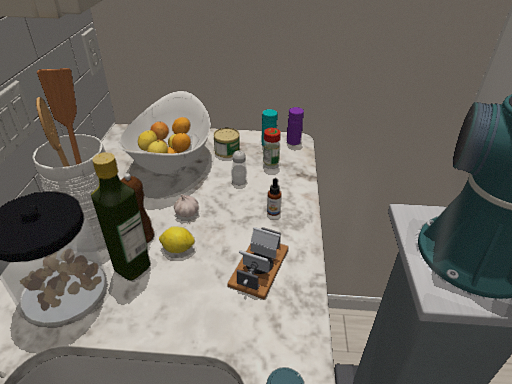

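View pics/top0.png

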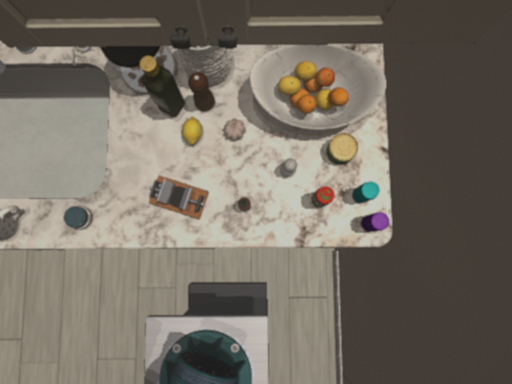

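The side view shows a red-capped jar at (272,148), the salt shaker at (239,168), the dropper bottle at (274,200), turquoise and purple look-alikes at (270,127) and (295,127), and the holder at (259,265).

Candidates in the top view:
- red-capped jar (323,197)
- turquoise look-alike (366,191)
- purple look-alike (376,221)
- salt shaker (289,167)
- dropper bottle (244,204)

I choose the red-capped jar and will check it in a close crop.

```bash
python3 - <<'E'
from h import *
np.set_printoptions(precision=4,suppress=True)
crops=[]
for n,(u0,u1,v0,v1),(hu0,hu1,hv0,hv1) in(("top",(305,345,180,215),(140,220,165,225)),("side",(255,290,120,175),(220,300,215,305))):
    z=np.load(f'{n}0.npz'); im,P=z['im'],z['P']
    hsv=cv2.cvtColor(im,cv2.COLOR_RGB2HSV); 
    m=((hsv[...,0]<8)|(hsv[...,0]>172))&(hsv[...,1]>150)&(hsv[...,2]>60)
    k=np.zeros_like(m);k[v0:v1,u0:u1]=1;m&=k
    Q=P[m]; t=Q[:,2]>np.percentile(Q[:,2],90)-.004
    print(n,'red n',m.sum(),'z pct',np.percentile(Q[:,2],[5,50,95])); T=Q[t]
    (c,s,a)=cv2.minAreaRect((T[:,:2]*1000).astype(np.float32)); print(' cap top centre',c,s)
    # neighbours & holder: wood mask at z ~12mm
    k=np.zeros_like(m);k[hv0:hv1,hu0:hu1]=1
    w=k&(P[...,2]>.008)&(P[...,2]<.016)
    b=k&(P[...,2]>.008)
    for nm,mm in(('base',w),('all',b)):
        r=cv2.minAreaRect((P[mm][:,:2]*1000).astype(np.float32));print(' ',nm,mm.sum(),r)
    Z=P[k&(P[...,2]>.06)];print('  jaw tops z>60',len(Z),Z.mean(0),Z.max(0)); 
    if n=='top':
        for nm,(a,b2) in dict(teal=(366,191),pur=(376,221),salt=(289,167),drop=(244,204),table=(230,160)).items(): print(nm,P[b2,a])
    crops.append(cv2.resize(im[v0-10:v1+10,u0-20:u1+20],(380,300)));crops.append(cv2.resize(im[hv0:hv1,hu0:hu1],(380,290)))
r1=np.hstack([crops[0],crops[2]]);r2=np.hstack([crops[1],crops[3]])
cv2.imwrite('pics/crop.png',np.vstack([r1,r2])[:,:,::-1])
E
```

```text
top red n 169 z pct [0.1023 0.1065 0.1096]
 cap top centre (453.10394287109375, -299.27154541015625) (38.30898666381836, 39.01625442504883)
  base 841 ((462.309814453125, 76.44847869873047), (143.1015167236328, 79.70049285888672), 71.70279693603516)
  all 1603 ((430.1017150878906, -0.4733428955078125), (317.24237060546875, 89.20914459228516), 66.9504623413086)
  jaw tops z>60 239 [0.4513 0.0616 0.1608] [0.5004 0.1199 1.1211]
teal [ 0.4617 -0.3998  0.1077]
pur [ 0.3884 -0.4211  0.1067]
salt [ 0.5261 -0.2146  0.0887]
drop [ 0.4334 -0.1015  0.0899]
table [ 0.5638 -0.0611 -0.0003]
side red n 178 z pct [0.0868 0.1005 0.1058]
 cap top centre (441.2406005859375, 148.44125366210938) (37.24974822998047, 934.0801391601562)
  base 991 ((461.3836364746094, 77.57978820800781), (143.94485473632812, 79.64105987548828), 71.61997985839844)
  all 2442 ((476.5876770019531, 311.0279846191406), (603.5985107421875, 108.05223083496094), 86.3517837524414)
  jaw tops z>60 329 [0.4569 0.1194 0.1177] [0.4999 0.6157 0.6216]
```

View pics/crop.png

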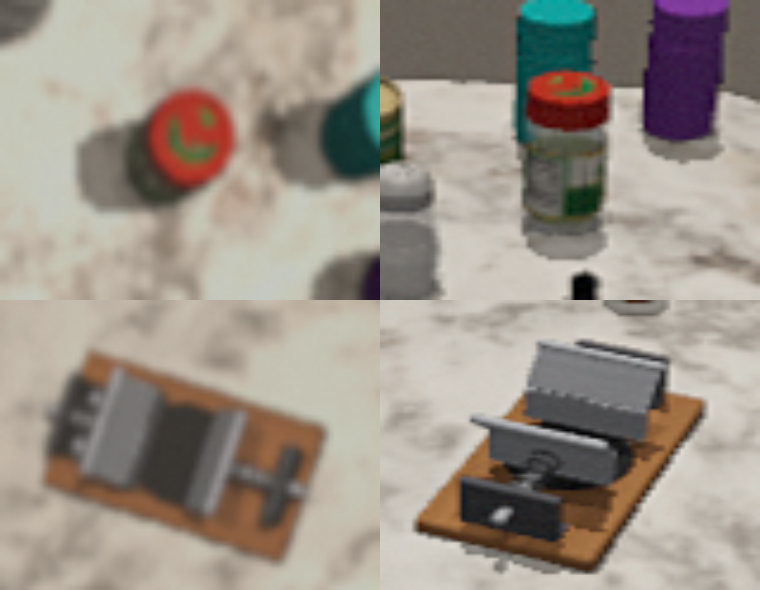

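The crop confirms the choice. The jar at (190,140) in the crop has clear glass, a label and a wide red cap; the turquoise one is to its right and the purple one is below. The holder is clean, with its long axis tilted by about 18°. Next I refine the cap position and check the heights along the path.

```bash
cat >> h.py <<'E'
def go(tgt,theta=None):
    "tool-axis deltas (mm) to world target, plus turn about tool z"
    s=manip.read_state(); M=R.from_quat(s['tcp_rot']).as_matrix()
    d=M.T@(np.array(tgt)-s['eef_pos'])*1000
    th=np.degrees(np.arctan2(M[1,1],M[0,1]))
    tilt=M.T@np.cross(M[:,2],[0,0,-1])*57.3
    print('t',s['clock'],'pos',s['eef_pos'],'tool d mm',d.round(1),'th',th.round(2),'tilt fix',tilt.round(2),'F',s['force'].round(1),'grip',s['gripper_width'].round(3),s['grip_force'])
    return s
E
python3 - <<'E'
from h import *
np.set_printoptions(precision=4,suppress=True)
for n,(u0,u1,v0,v1) in(("top",(305,345,180,215)),("side",(255,290,120,150))):
    z=np.load(f'{n}0.npz'); im,P=z['im'],z['P']; p=manip.camera_params(n)
    S=P[v0:v1,u0:u1].reshape(-1,3); T=S[(abs(S[:,2]-.106)<.006)]
    c,r=cv2.minEnclosingCircle((T[:,:2]*1000).astype(np.float32)); print(n,len(T),'circle',c,r,'mean',T.mean(0),'min',T.min(0),'max',T.max(0))
    if n=='top':
        for x in np.arange(.35,.66,.05): print(x.round(2),[round(float(q[:,2].max()),2) if len(q:=P[(abs(P[...,0]-x)<.025)&(abs(P[...,1]-y)<.03)&(P[...,2]<.5)]) else None for y in np.arange(.6,-.4,-.06)])
go([.42,.3,.24]); 
E
```

```text
top 253 circle (453.9020080566406, -300.0218505859375) 21.876394271850586 mean [ 0.4535 -0.2996  0.1066] min [ 0.4327 -0.3219  0.1004] max [ 0.4752 -0.2784  0.1117]
0.35 [None, 0.07, 0.08, 0.01, 0.01, 0.01, 0.01, 0.01, 0.01, 0.01, 0.01, 0.01, 0.01, 0.01, 0.01, 0.01, 0.01]
0.4 [None, 0.06, 0.09, 0.01, 0.05, 0.05, 0.01, 0.01, 0.01, 0.07, 0.05, 0.01, 0.06, 0.01, 0.01, 0.01, 0.01]
0.45 [None, 0.01, 0.08, 0.01, 0.05, 0.05, 0.01, 0.02, 0.08, 0.08, 0.05, 0.07, 0.1, 0.01, 0.01, 0.11, 0.11]
0.5 [-0.21, -0.21, -0.21, -0.21, -0.21, 0.0, 0.01, 0.01, 0.08, 0.07, 0.02, 0.01, 0.01, 0.09, 0.09, 0.1, 0.01]
0.55 [-0.21, -0.21, -0.21, -0.21, -0.21, 0.0, 0.01, 0.01, 0.01, 0.01, 0.01, 0.01, 0.01, 0.09, 0.09, 0.06, 0.06]
0.6 [-0.22, -0.21, -0.21, -0.21, -0.21, 0.0, 0.01, 0.01, 0.01, 0.06, 0.05, 0.04, 0.03, 0.01, 0.1, 0.1, 0.06]
0.65 [-0.22, -0.22, -0.22, -0.21, -0.21, 0.0, 0.01, 0.01, 0.01, 0.06, 0.05, 0.06, 0.04, 0.12, 0.11, 0.1, 0.12]
side 124 circle (453.6429443359375, -298.3120422363281) 22.975923538208008 mean [ 0.4523 -0.2963  0.1044] min [ 0.4314 -0.3186  0.1002] max [ 0.4738 -0.2754  0.1072]Traceback (most recent call last):
  File "<stdin>", line 9, in <module>
  File "h.py", line 16, in go
    print('t',s['clock'],'pos',s['eef_pos'],'tool d mm',d.round(1),'th',th.round(2),'tilt fix',tilt.round(2),'F',s['force'].round(1),'grip',s['gripper_width'].round(3),s['grip_force'])
                                                                                                                                            ^^^^^^^^^^^^^^^^^^^^^^^^
AttributeError: 'float' object has no attribute 'round'
```

```bash
sed -i "s/s\['gripper_width'\].round(3)/round(float(s['gripper_width']),3)/" h.py
```

Call:
move_arm(deltas=[0,0,5.2,-36,-20,0,-1,0,0,0,-36,-20,0,-1,0,0,0,-36,-20,0,-1,0,0,0,-36,-20,0,-1,0,0,0,-36,-20,0,-1], grip_force=40)

```text
clock: 0.57
eef_pos: [0.2784, 0.4342, 0.2224]
tcp_rot: [0.158, 0.987, -0.0, -0.0]
force: [0.9, -0.1, 0.1]
gripper_width: 1.003
grip_force: 0.0
```

Call:
move_arm(deltas=[0,0,0,-36,-20,0,-1,0,0,0,-36,-20,0,-1,0,0,0,-36,-20,0,-1,0,0,0,-36,-20,0,-1,0,0,0,-36,-20,0,-1])

```text
clock: 0.98
eef_pos: [0.4182, 0.2827, 0.2226]
tcp_rot: [0.159, 0.987, -0.0, -0.0]
force: [1.2, -0.4, -0.2]
gripper_width: 0.999
grip_force: 0.0
```

Call:
move_arm(deltas=[0,0,0,-14.5,-36,0,-1,0,0,0,-14.5,-36,0,-1,0,0,0,-14.5,-36,0,-1,0,0,0,-14.5,-36,0,-1,0,0,0,-14.5,-36,0,-1])

```text
clock: 1.4
eef_pos: [0.4294, 0.089, 0.2226]
tcp_rot: [0.158, 0.987, -0.0, -0.0]
force: [0.0, -0.1, -0.1]
gripper_width: 1.0
grip_force: 0.0
```

Call:
move_arm(deltas=[0,0,0,-14.5,-36,0,-1,0,0,0,-14.5,-36,0,-1,0,0,0,-14.5,-36,0,-1,0,0,0,-14.5,-36,0,-1,0,0,0,-14.5,-36,0,-1])

```text
clock: 1.82
eef_pos: [0.4419, -0.1047, 0.2227]
tcp_rot: [0.159, 0.987, -0.0, 0.0]
force: [-0.3, 0.3, 0.3]
gripper_width: 0.998
grip_force: 0.0
```

Call:
move_arm(deltas=[0,0,0,-14.5,-36,0,-1,0,0,0,-14.5,-36,0,-1,0,0,0,-14.5,-36,0,-1,0,0,0,-14.5,-36,0,-1,0,0,0,0,0,0,-1])

```text
clock: 2.23
eef_pos: [0.4534, -0.2649, 0.2229]
tcp_rot: [0.161, 0.987, -0.002, 0.001]
force: [0.9, -0.5, 0.7]
gripper_width: 1.001
grip_force: 0.0
```

```bash
python3 - <<'E'
from h import *
im,d,p=cap('wrist'); print(p); cv2.imwrite('pics/w1.png',im[:,:,::-1])
go([.4537,-.2992,.0765])
E
```

```text
{'fx': 297.3186396354542, 'fy': 297.3186396354542, 'cx': 253.18285822855069, 'cy': 197.08825751108915, 'origin': array([ 0.38497362, -0.23983914,  0.38476285]), 'rotation': array([0.80359455, 0.57894217, 0.07865887, 0.11346605])}
t 2.2833 pos [ 0.4526001  -0.26134491  0.22249624] tool d mm [-12.9 -35.4 146. ] th 71.51 tilt fix [-0.06  0.05  0.  ] F [-0.7  0.7  0.1] grip 1.003 0.0
```

View pics/w1.png

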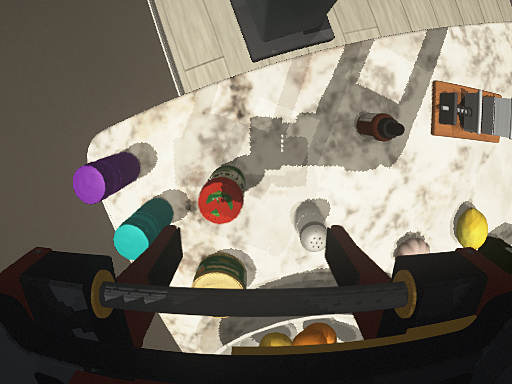

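The wrist view shows the red cap at (220,201), with the turquoise look-alike at (143,238), the purple one at (89,184) and the salt shaker at (313,238). The fingertips are at the bottom. I'll cross-check the cap position with the wrist ray, and move above the jar.

```bash
cat >> h.py <<'E'
def ray(u,v,p,z):
    "fisheye ray onto plane z"
    a=np.array([u-p['cx'],v-p['cy']]);r=np.hypot(*a);t=r/p['fx']
    d=R.from_quat(p['rotation']).as_matrix()@np.array([*(a/r*np.sin(t)),np.cos(t)])
    o=np.array(p['origin']);return o+d*(z-o[2])/d[2]
E
python3 - <<'E'
from h import *
im=cv2.imread('pics/w1.png');hsv=cv2.cvtColor(im,cv2.COLOR_BGR2HSV)
m=(((hsv[...,0]<8)|(hsv[...,0]>172))&(hsv[...,1]>150)&(hsv[...,2]>110)).astype(np.uint8);m[:170]=0;m[230:]=0;m[:,:190]=0;m[:,250:]=0
c=max(cv2.findContours(m,0,1)[0],key=cv2.contourArea)
p=manip.camera_params('wrist')
Q=np.array([ray(*q[0],p,.106) for q in c]);print(cv2.minEnclosingCircle((Q[:,:2]*1000).astype(np.float32)),cv2.boundingRect(c))
E
```

```text
((453.46539306640625, -295.642578125), 21.716264724731445) (198, 182, 44, 42)
```

Call:
move_arm(deltas=[0,0,0,-13,-35,0,-1,0,0,0,0,0,25,-1,0,0,0,0,0,25,-1,0,0,0,0,0,25,-1,0,0,0,0,0,0,-1])

```text
clock: 2.7
eef_pos: [0.4507, -0.2915, 0.1434]
tcp_rot: [0.158, 0.987, 0.002, -0.004]
force: [-1.0, 1.2, -0.8]
gripper_width: 1.002
grip_force: 0.0
```

```bash
python3 -c "
from h import *
go([.4537,-.2992,.0765])"
```

```text
t 2.7 pos [ 0.45067219 -0.29149125  0.14341066] tool d mm [-5.8 -6.6 66.8] th 71.77 tilt fix [ 0.21 -0.48  0.  ] F [-1.   1.2 -0.8] grip 1.002 0.0
```

Call:
move_arm(deltas=[0,0,0,0,0,0,-1,0,0,0,0,0,0,-1])

```text
clock: 2.87
eef_pos: [0.4542, -0.2946, 0.1487]
tcp_rot: [0.158, 0.987, -0.0, 0.0]
force: [0.5, -0.0, 2.0]
gripper_width: 1.0
grip_force: 0.0
```

```bash
python3 -c "
from h import *
go([.4537,-.2985,.0765])"
```

```text
t 2.8667 pos [ 0.45420137 -0.29461466  0.14868138] tool d mm [-0.7 -3.8 72.2] th 71.8 tilt fix [-0.01  0.03  0.  ] F [ 0.5 -0.   2. ] grip 1.0 0.0
```

Call:
move_arm(deltas=[0,0,0,-0.7,-3.8,12,-1,0,0,0,0,0,22,-1,0,0,0,0,0,22,-1,0,0,0,0,0,16,-1,0,0,0,0,0,0,-1])

```text
clock: 3.28
eef_pos: [0.4527, -0.298, 0.0748]
tcp_rot: [0.158, 0.987, 0.001, -0.001]
force: [0.0, 0.2, -0.0]
gripper_width: 1.002
grip_force: 0.0
```

Call:
move_arm(deltas=[0,0,0,0,0,0,0.2,0,0,0,0,0,0,0.2,0,0,0,0,0,0,0.2,0,0,0,0,0,0,1,0,0,0,0,0,0,1])

```text
clock: 3.7
eef_pos: [0.4537, -0.2994, 0.0767]
tcp_rot: [0.159, 0.987, -0.001, 0.001]
force: [-0.1, 0.2, 0.1]
gripper_width: 0.659
grip_force: 0.0
```

Call:
move_arm(deltas=[0,0,0,0,0,0,1,0,0,0,0,0,0,1,0,0,0,0,0,0,1,0,0,0,0,0,0,1])

```text
clock: 4.03
eef_pos: [0.4534, -0.2991, 0.076]
tcp_rot: [0.159, 0.987, -0.0, 0.0]
force: [0.2, 0.3, 2.8]
gripper_width: 0.505
grip_force: 40.0
```

```bash
python3 -c "
from h import *
go([.4537,-.2985,.0765])"
```

```text
t 4.0333 pos [ 0.45337485 -0.2990997   0.07597172] tool d mm [-0.1  0.7 -0.5] th 71.75 tilt fix [-0.01  0.03  0.  ] F [0.2 0.3 2.8] grip 0.505 40.000696778297424
```

Call:
move_arm(deltas=[0,0,0,0,0,-10,1,0,0,0,0,0,-25,1,0,0,0,0,0,-30,1,0,0,0,0,0,-35,1,0,0,0,0,0,-25,1])

```text
clock: 4.45
eef_pos: [0.4534, -0.2991, 0.2036]
tcp_rot: [0.159, 0.987, -0.0, 0.001]
force: [0.1, -0.6, -0.8]
gripper_width: 0.505
grip_force: 40.0
```

Call:
move_arm(deltas=[0,0,0,0,0,-15,1,0,0,0,0,0,0,1,0,0,0,0,0,0,1])

```text
clock: 4.7
eef_pos: [0.4534, -0.2991, 0.2164]
tcp_rot: [0.159, 0.987, -0.0, 0.001]
force: [0.3, 0.0, -1.6]
gripper_width: 0.497
grip_force: 40.0
```

```bash
python3 - <<'E'
from h import *
go([.462,.077,.216])
for n in('side',):
    im,d,p=cap(n); cv2.imwrite('pics/lift.png',cv2.resize(im[90:240,200:370],None,fx=3.5,fy=3.5)[:,:,::-1])
E
```

```text
t 4.7 pos [ 0.45337697 -0.29909327  0.21643505] tool d mm [109.6 359.9  -0. ] th 71.74 tilt fix [-0.04  0.09  0.  ] F [ 0.3  0.  -1.6] grip 0.497 39.99980807304382
```

View pics/lift.png

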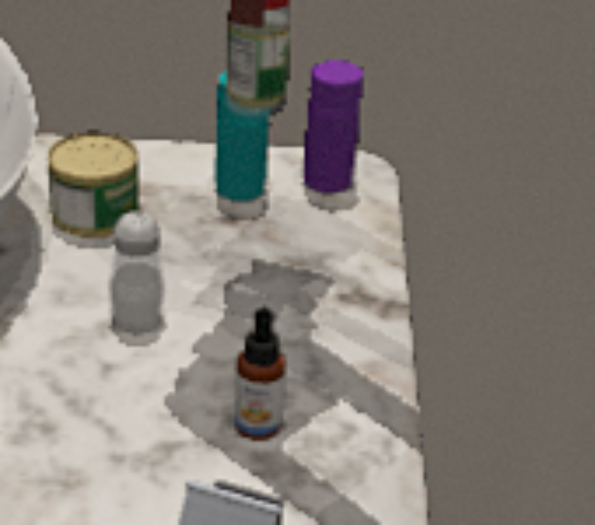

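The jar is lifted: its foot is at (258,105) in the crop, clear of the look-alikes, which still stand. Next I carry it above the holder.

Call:
move_arm(deltas=[0,0,0,4.5,15,0,1,0,0,0,9.1,30,0,1,0,0,0,9.1,30,0,1,0,0,0,9.1,30,0,1,0,0,0,9.1,30,0,1])

```text
clock: 5.17
eef_pos: [0.4549, -0.1552, 0.2138]
tcp_rot: [0.159, 0.987, 0.001, -0.002]
force: [0.8, 1.3, -0.9]
gripper_width: 0.499
grip_force: 40.0
```

Call:
move_arm(deltas=[0,0,0,9.1,30,0,1,0,0,0,9.1,30,0,1,0,0,0,9.1,30,0,1,0,0,0,9.1,30,0,1,0,0,0,9.1,30,0,1])

```text
clock: 5.58
eef_pos: [0.4583, 0.0012, 0.214]
tcp_rot: [0.159, 0.987, 0.0, -0.002]
force: [1.2, -1.0, -1.7]
gripper_width: 0.495
grip_force: 40.0
```

Call:
move_arm(deltas=[0,0,0,9.1,30,0,1,0,0,0,9.1,30,0,1,0,0,0,4.8,15,0,1,0,0,0,0,0,0,1,0,0,0,0,0,0,1])

```text
clock: 6.0
eef_pos: [0.4604, 0.0781, 0.2143]
tcp_rot: [0.157, 0.988, -0.0, -0.002]
force: [0.8, -0.2, 0.3]
gripper_width: 0.499
grip_force: 40.0
```

```bash
python3 - <<'E'
from h import *
np.set_printoptions(precision=4,suppress=True)
s=go([.462,.077,.216])
rows=[]
for n,(u0,u1,v0,v1) in(('side',(200,320,170,310)),('top',(120,240,140,240))):
    im,d,p=cap(n);P=pts(d,p);rows.append(cv2.resize(im[v0:v1,u0:u1],(390,450)))
    k=P[v0:v1,u0:u1].reshape(-1,3)
    w=k[(k[:,2]>.008)&(k[:,2]<.016)]; print(n,cv2.minAreaRect((w[:,:2]*1000).astype(np.float32)))
    if n=='side':
      for z in(.15,.16,.17,.18,.19):
        j=k[(abs(k[:,2]-z)<.005)&(np.hypot(k[:,0]-.462,k[:,1]-.077)<.05)]
        # visible half facing +y: fit circle by lstsq
        if len(j)>5:
            A=np.c_[2*j[:,:2],np.ones(len(j))];c=np.linalg.lstsq(A,(j[:,:2]**2).sum(1),rcond=None)[0]
            print(z,len(j),'c',c[:2],'r',np.sqrt(c[2]+c[:2]@c[:2]),'x',j[:,0].min(),j[:,0].max(),'ymax',j[:,1].max())
cv2.imwrite('pics/above.png',np.hstack(rows)[:,:,::-1])
E
```

```text
t 6.0 pos [0.4604 0.0781 0.2143] tool d mm [-1.9 -0.6 -1.7] th 71.9 tilt fix [-0.08 -0.17  0.  ] F [ 0.8 -0.2  0.3] grip 0.499 39.999770522117615
side ((470.898681640625, -27.640029907226562), (127.08837890625, 371.0791015625), 4.995864391326904)
0.15 82 c [0.4592 0.0773] r 0.0222427477050796 x 0.4372901551921685 0.48098436081606355 ymax 0.09998745924033381
0.16 103 c [0.4595 0.0776] r 0.022327401589691855 x 0.4375367945169792 0.48088066871690155 ymax 0.10084511807153773
0.17 105 c [0.4597 0.0778] r 0.022322377322871883 x 0.43800038536587066 0.4808644285528091 ymax 0.10094766612880202
0.18 107 c [0.4595 0.0777] r 0.022542711238872953 x 0.4384141019622268 0.48101500813422005 ymax 0.10205422646896833
0.19 112 c [0.4596 0.0781] r 0.02241810278401892 x 0.4371637024280692 0.48090796598894386 ymax 0.10114614510369613
top ((459.7189025878906, 64.9193115234375), (138.70571899414062, 131.83351135253906), 50.683773040771484)
```

View pics/above.png

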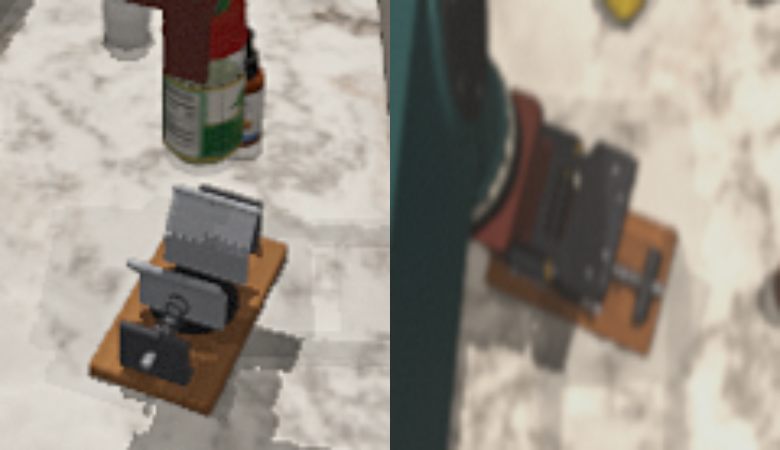

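The jar hangs upright over the mouth: its foot is at about (205,158), between the jaws at (215,215) and (190,295) in the crop. The offset to correct is about 2 mm in x. I descend to just above the mouth.

Call:
move_arm(deltas=[0,0,0,-1.7,0,12,1,0,0,0,0,0,20,1,0,0,0,0,0,20,1,0,0,0,0,0,12,1,0,0,0,0,0,0,1])

```text
clock: 6.52
eef_pos: [0.4613, 0.0753, 0.1491]
tcp_rot: [0.16, 0.987, -0.001, -0.003]
force: [0.2, 0.1, -1.0]
gripper_width: 0.5
grip_force: 40.0
```

Call:
move_arm(deltas=[0,0,0,0,0,0,1,0,0,0,0,0,0,1])

```text
clock: 6.68
eef_pos: [0.4641, 0.076, 0.1522]
tcp_rot: [0.159, 0.987, -0.0, 0.0]
force: [0.8, -0.2, -0.5]
gripper_width: 0.495
grip_force: 40.0
```

```bash
python3 -c "
from h import *
go([.462,.0776,.090])"
```

```text
t 6.6833 pos [0.46413379 0.07601335 0.15220041] tool d mm [ 2.6  0.8 62.2] th 71.68 tilt fix [ 0.    0.04 -0.  ] F [ 0.8 -0.2 -0.5] grip 0.495 39.9998277425766
```

Call:
move_arm(deltas=[0,0,0,2.6,0.8,4,1,0,0,0,0,0,7,1,0,0,0,0,0,7,1,0,0,0,0,0,0,1,0,0,0,0,0,0,1])

```text
clock: 7.1
eef_pos: [0.4609, 0.0783, 0.1332]
tcp_rot: [0.158, 0.987, -0.0, -0.001]
force: [0.0, 0.0, -0.8]
gripper_width: 0.498
grip_force: 40.0
```

Call:
move_arm(deltas=[0,0,0,0,0,3,1,0,0,0,0,0,4,1,0,0,0,0,0,4,1,0,0,0,0,0,4,1,0,0,0,0,0,0,1])

```text
clock: 7.52
eef_pos: [0.4618, 0.0782, 0.1183]
tcp_rot: [0.159, 0.987, -0.0, 0.0]
force: [1.7, -0.4, -3.8]
gripper_width: 0.496
grip_force: 40.0
```

Call:
move_arm(deltas=[0,0,0,0,0,4,1,0,0,0,0,0,4,1,0,0,0,0,0,4,1])

```text
clock: 7.77
eef_pos: [0.4616, 0.0783, 0.1064]
tcp_rot: [0.159, 0.987, 0.0, 0.0]
force: [-0.0, -0.3, 2.4]
gripper_width: 0.503
grip_force: 40.0
```

```bash
python3 - <<'E'
from h import *
np.set_printoptions(precision=4,suppress=True)
go([.462,.0776,.090])
im,d,p=cap('side');P=pts(d,p)
k=P[170:310,200:320].reshape(-1,3)
for z in(.06,.07,.08,.09):
    j=k[(abs(k[:,2]-z)<.005)&(np.hypot(k[:,0]-.462,k[:,1]-.077)<.026)]
    if len(j)>5:
        A=np.c_[2*j[:,:2],np.ones(len(j))];c=np.linalg.lstsq(A,(j[:,:2]**2).sum(1),rcond=None)[0];print(z,len(j),c[:2],np.sqrt(c[2]+c[:2]@c[:2]))
cv2.imwrite('pics/press.png',cv2.resize(im[170:310,200:320],(600,600))[:,:,::-1])
E
```

```text
t 7.7667 pos [0.4616 0.0783 0.1064] tool d mm [-0.6 -0.5 16.4] th 71.75 tilt fix [0.01 0.02 0.  ] F [-0.  -0.3  2.4] grip 0.503 40.00033736228943
0.06 80 [0.4609 0.0778] 0.022400057222982345
0.07 76 [0.4611 0.0779] 0.02246341872853333
0.08 83 [0.4611 0.0784] 0.02220731778505441
0.09 80 [0.461 0.078] 0.02242346714138169
```

View pics/press.png

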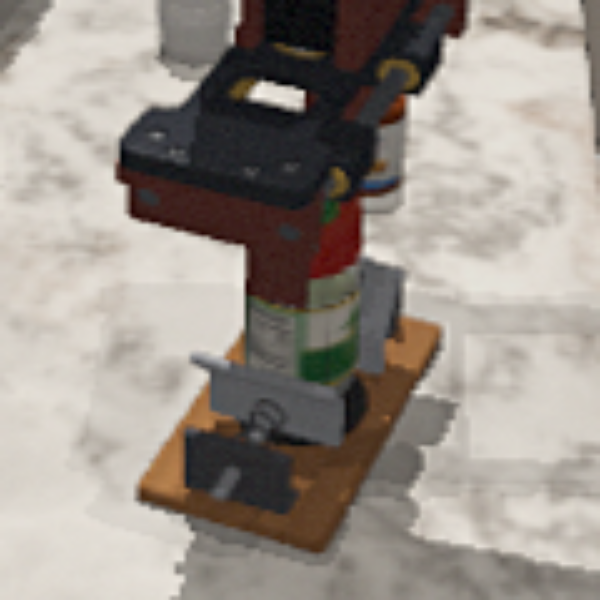

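The jar is between the jaws at (300,370), upright and partway down, with its foot about 16 mm above the seat. I keep pressing.

Call:
move_arm(deltas=[0,0,0,0,0,4,1,0,0,0,0,0,4,1,0,0,0,0,0,4,1,0,0,0,0,0,2,1,0,0,0,0,0,0,1])

```text
clock: 8.23
eef_pos: [0.4609, 0.0782, 0.0919]
tcp_rot: [0.159, 0.987, -0.0, -0.001]
force: [1.5, -0.7, -4.2]
gripper_width: 0.499
grip_force: 40.0
```

Call:
move_arm(deltas=[0,0,0,0,0,2,1,0,0,0,0,0,1,1,0,0,0,0,0,0,1])

```text
clock: 8.48
eef_pos: [0.4615, 0.0782, 0.0899]
tcp_rot: [0.159, 0.987, -0.0, 0.0]
force: [-1.4, 0.1, 3.9]
gripper_width: 0.496
grip_force: 40.0
```

Call:
move_arm(deltas=[0,0,0,0,0,1,1,0,0,0,0,0,1,1])

```text
clock: 8.65
eef_pos: [0.4624, 0.0779, 0.0898]
tcp_rot: [0.158, 0.987, -0.0, 0.001]
force: [-7.4, -3.5, 40.5]
gripper_width: 0.498
grip_force: 40.0
```

Call:
move_arm(deltas=[0,0,0,0,0,1,1,0,0,0,0,0,1,1])

```text
clock: 8.82
eef_pos: [0.463, 0.0775, 0.0893]
tcp_rot: [0.158, 0.987, -0.001, 0.002]
force: [-11.2, -6.0, 58.2]
gripper_width: 0.502
grip_force: 40.0
```

The force rose sharply to 58 N at TCP z ≈ 0.090 m, which is exactly the seat height plus the grasp offset, so the jar is home. I relieve the push and open.

Call:
move_arm(deltas=[0,0,0,0,0,-2,1,0,0,0,0,0,-0.7,1,0,0,0,0,0,0,1])

```text
clock: 9.07
eef_pos: [0.4621, 0.078, 0.0894]
tcp_rot: [0.159, 0.987, -0.0, 0.001]
force: [-1.8, -2.1, 15.6]
gripper_width: 0.502
grip_force: 40.0
```

Call:
move_arm(deltas=[0,0,0,0,0,0,-0.3,0,0,0,0,0,0,-0.5,0,0,0,0,0,0,-0.8,0,0,0,0,0,0,-0.8,0,0,0,0,0,0,-0.8])

```text
clock: 9.48
eef_pos: [0.4611, 0.0783, 0.088]
tcp_rot: [0.159, 0.987, -0.0, -0.0]
force: [-0.2, -0.3, -0.1]
gripper_width: 0.84
grip_force: 0.0
```

Call:
move_arm(deltas=[0,0,0,0,0,-8,-0.8,0,0,0,0,0,-20,-0.8,0,0,0,0,0,-35,-0.8,0,0,0,0,0,-40,-0.8,0,0,0,0,0,-40,-0.8])

```text
clock: 9.9
eef_pos: [0.4604, 0.0783, 0.233]
tcp_rot: [0.159, 0.987, -0.0, -0.001]
force: [1.3, 0.4, -0.7]
gripper_width: 0.9
grip_force: 0.0
```

```bash
python3 - <<'E'
from h import *
np.set_printoptions(precision=4,suppress=True)
go([.462,.0776,.24])
im,d,p=cap('side');P=pts(d,p)
k=P[160:310,200:320].reshape(-1,3);k=k[np.hypot(k[:,0]-.462,k[:,1]-.0776)<.03]
hi=k[(k[:,2]>.1)&(k[:,2]<.135)];print('top z',np.percentile(hi[:,2],[50,90,97,100]))
t=hi[hi[:,2]>.1165];print('top face',t.mean(0),t.std(0),len(t))
if len(t)>9: print('normal',np.linalg.svd(t-t.mean(0),full_matrices=False)[2][2],cv2.minEnclosingCircle((t[:,:2]*1000).astype(np.float32)))
for z in(.08,.09):
    j=k[abs(k[:,2]-z)<.005];A=np.c_[2*j[:,:2],np.ones(len(j))];c=np.linalg.lstsq(A,(j[:,:2]**2).sum(1),rcond=None)[0];print(z,len(j),c[:2])
cv2.imwrite('pics/end.png',cv2.resize(im[150:310,195:325],(560,600))[:,:,::-1])
E
```

```text
t 9.9 pos [0.4604 0.0783 0.233 ] tool d mm [-1.7 -0.1 -7. ] th 71.75 tilt fix [-0.04 -0.09 -0.  ] F [ 1.3  0.4 -0.7] grip 0.9 0.0
top z [0.1184 0.12   0.1206 0.1219]
top face [0.461  0.0797 0.119 ] [0.0107 0.0114 0.001 ] 306
normal [-0.0109  0.0122  0.9999] ((461.4914855957031, 78.06101989746094), 22.596250534057617)
0.08 95 [0.4609 0.0779]
0.09 104 [0.4611 0.0786]
```

View pics/end.png

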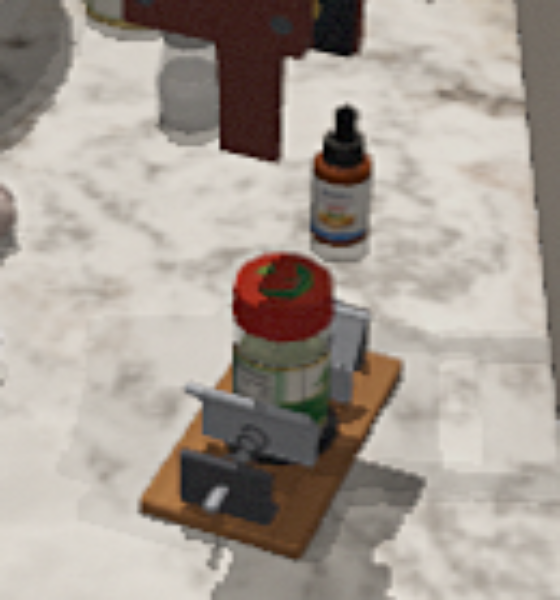

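The jar stands upright between the jaws, with its cap at (283,290) in the crop. The cap's top is at 0.119–0.120 m, which matches the expected 14 + 106 mm. The gripper is clear and the neighbours still stand.

```bash
python3 -c "
from h import *
print(manip.job_done())"
```

```text
the job is handed in; nothing more can be done
None
```

The red-capped spice jar is standing upright in the spring-jaw holder, pressed fully home on the seat and let go, and I handed the job in at about 10 s on the robot's clock.

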